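# Stroke-test the air cylinders and reject the one that sticks

## Robot

A 6-joint arm with a two-finger parallel gripper is mounted at the origin on the work surface. World frame = base frame: x ahead of the robot, y to its left, z up, the work surface at z = 0. Lengths are in mm, angles in rad, forces in N, time in s.
With the tool pointing down it reaches from about 425 to 950 mm from the base axis. Payload 3.5 kg.
Tool frame: the origin (TCP) lies midway between the tips of the shut fingers; the grasp point (between the pads) lies 19 mm behind it (bot.grasp_offset is the distance from the TCP to the grasp point, in mm); z points along the fingers, y is the direction in which the jaws open and shut (so a half turn about z gives the same grasp; the last joint's range is limited). The gripper opens to 85 mm and grips with 20 to 120 N. Pads are 22 mm wide; open, the fingers measure 114 mm over their backs; the gripper's body (76 mm by 85 mm) begins 54 mm behind the grasp point. The pads swing forward as they close: fully open they stand 13 mm farther back than shut.
Start: joints at [1.175, 0.286, 1.577, -0, 1.279, -0.15], TCP at [164.213, 654.706, 231.325] pointing down, gripper open.
Joint ranges: [-2.77, 2.77], [-0.9, 2.22], [0.21, 2.48], [-1.53, 4.67], [0.24, 2.81], [-2.84, 2.84]. Speed limits (rad/s): [2.79, 2.79, 3.14, 3.14, 3.14, 3.14].

## Interface

Orientations are given as a unit quaternion [x, y, z, w].
In Python, from cell import bot gives the robot as it stands. The module is installed in compiled form; this text tells all that it offers. Calls block until the motion is done:
- bot.reach(position, orientation): joint-space move of the TCP to a pose.
- bot.move_l(position, vel=150, orientation=None, force_limit=None): straight line of the TCP; orientation=None keeps the orientation; vel is the mean speed in mm/s. With force_limit (N) it stops when the force on the tool has changed by that much, and returns True; else False.
- bot.set_joints(angles): joint-space move.
- bot.gripper_open() and bot.grab(grip_force=None): open the fingers fully, or close them until they stop; grip_force is the grip in N (None keeps the last).
- bot.hold(seconds).
- bot.solve_ik(position, orientation): joint angles nearest the present ones, or None.
- bot.grab_frame(name): name is "side" or "top"; returns a dict with "color" (420x560x3 uint8, red, green, blue), "vfov" (degrees; the focal length in pixels is half the picture's height over the tangent of half this angle, whatever the lens; pixels are square), "cx", "cy" (the principal point, pixels), "k1" (the pictures are not rectified: a ray, as slopes to the right and down, at radius r is drawn at 1 + k1 r^2 times it, then the intrinsics apply), "xyz" and "orientation" of the camera in the world. Camera axes: x right, y up, looking along -z (the intrinsics and any distortion apply to the point x, -y, -z); pixel columns grow to the right and rows downward; lengths in mm; the calibration is good to about 2 mm. A picture is of the moment at which its call begins. There is no depth.
A pose or a line that the arm cannot do raises bot.MotionError and nothing moves.
- bot.hand_in(): hands the job in, once; it reports no verdict.
Trained networks look in the newest picture that a camera, given by its name, has taken for a name from the list of things; names that differ only in an ending like _2 or _b are one class to them, and where a whole thing is asked for, a point or a joint stands for the part that bears it (a point fixed in the world has none). Each returns a list of dicts, best first, with "p" (0 to 1); they miss things now and then, are a little off and sometimes report something else, mostly with a low value. They report only what shows in the picture. A call takes as long as a camera call.
- bot.cut_out(camera, name): "mask" (420x560 bool, what is visible of it).
- bot.mark_of(camera, name): "position" ([x, y, z] in mm, in world coordinates, good to about 4 mm: a listed point, or the origin of a listed thing).
Readings, each from a call of its own:
- bot.current_t(): time.
- bot.current_joints(): joint angles.
- bot.current_joint_vel(): joint speeds.
- bot.current_joint_torque(): joint torques, N m.
- bot.current_position(): TCP position.
- bot.current_orientation(): TCP orientation.
- bot.current_ft_force(): force on the tool from outside, world axes, zero at the start.
- bot.current_torque(): the same for the moment, N m.
- bot.current_finger_gap(): opening from 0.0 (shut) to 1.0 (fully open).
Only numpy, scipy, OpenCV 4.12 (cv2) and the standard library are available. Lean on these libraries where they do the work, as an engineer would, in place of code of your own. Each camera call takes 0.05 s, during which the arm holds its last target.

## Task

Push the rod of every air cylinder in the rack down through its stroke, gently, stopping when it stops: three go fully home and stay in the rack that way, one sticks part-way. Take the sticking cylinder out by its body (never lift it by the rod), stand it on the rubber mat and let go, then take it again by its broad faces and stand it upright in the middle of the reject bay, its long side reaching from wall to wall. Do not disturb the other things on the bench.

Things in the scene. Friction and masses are not known exactly. Their poses are not given: they have to be found in the camera images.
- unit_a: One of four identical compact air cylinders, standing loose in the rack 6 mm above the table: aluminium block with black end plates, 44 mm along its x, 24 mm along its y, 60 mm high, 0.2 to 0.35 kg with rod. Origin: centre of the underside; z up. The rack's ribs hold its foot with 1.5 mm play, 10 mm deep. Inside one of the four, not known which, the rod is blocked.
- rod_a: Steel rod in the top of unit_a, with a flat round head 18 mm across, 6 mm thick. Origin: middle of the head's top, 88 to 91 mm above the cylinder's underside at the start, 67 mm when home. No spring: stays where left. A free rod resists with 3 to 4 N; the blocked one moves so too, then stops dead with its head at about 84 mm. Takes 45 N at most; not for lifting.
- unit_b: One of four identical compact air cylinders, standing loose in the rack 6 mm above the table: aluminium block with black end plates, 44 mm along its x, 24 mm along its y, 60 mm high, 0.2 to 0.35 kg with rod. Origin: centre of the underside; z up. The rack's ribs hold its foot with 1.5 mm play, 10 mm deep. Inside one of the four, not known which, the rod is blocked.
- rod_b: Steel rod in the top of unit_b, with a flat round head 18 mm across, 6 mm thick. Origin: middle of the head's top, 88 to 91 mm above the cylinder's underside at the start, 67 mm when home. No spring: stays where left. A free rod resists with 3 to 4 N; the blocked one moves so too, then stops dead with its head at about 84 mm. Takes 45 N at most; not for lifting.
- unit_c: One of four identical compact air cylinders, standing loose in the rack 6 mm above the table: aluminium block with black end plates, 44 mm along its x, 24 mm along its y, 60 mm high, 0.2 to 0.35 kg with rod. Origin: centre of the underside; z up. The rack's ribs hold its foot with 1.5 mm play, 10 mm deep. Inside one of the four, not known which, the rod is blocked.
- rod_c: Steel rod in the top of unit_c, with a flat round head 18 mm across, 6 mm thick. Origin: middle of the head's top, 88 to 91 mm above the cylinder's underside at the start, 67 mm when home. No spring: stays where left. A free rod resists with 3 to 4 N; the blocked one moves so too, then stops dead with its head at about 84 mm. Takes 45 N at most; not for lifting.
- unit_d: One of four identical compact air cylinders, standing loose in the rack 6 mm above the table: aluminium block with black end plates, 44 mm along its x, 24 mm along its y, 60 mm high, 0.2 to 0.35 kg with rod. Origin: centre of the underside; z up. The rack's ribs hold its foot with 1.5 mm play, 10 mm deep. Inside one of the four, not known which, the rod is blocked.
- rod_d: Steel rod in the top of unit_d, with a flat round head 18 mm across, 6 mm thick. Origin: middle of the head's top, 88 to 91 mm above the cylinder's underside at the start, 67 mm when home. No spring: stays where left. A free rod resists with 3 to 4 N; the blocked one moves so too, then stops dead with its head at about 84 mm. Takes 45 N at most; not for lifting.
- rack: Fixed steel rack, 75 x 155 mm, 6 mm base with ribs up to 16 mm. Origin: centre of the underside. The cylinders stand in a row along its y at -49.5, -16.5, 16.5, 49.5 mm, 44 mm sides along its x, only 9 mm apart, so that no finger fits between them; their 24 mm wide end faces (to +x and -x) are free.
- mat: Fixed black rubber mat, 120 x 120 mm, 3 mm thick, for setting things down. Origin: centre of the underside. Empty at the start.
- bay: Fixed grey reject bay: 4 mm floor and two upright walls, 5 mm thick, tops 59 mm above the table, facing each other across its x, 56 mm apart inside; 100 mm long, open at both ends along its y. Origin: centre of the underside. A cylinder's 44 mm side fits between the walls with 6 mm play each end; fingers then fit only on its broad (44 mm) faces.
- bracket_long: Bystander: loose steel angle bracket, 100 x 26 x 22 mm, lying along its x. Origin: centre of the underside.
- bracket_short: Bystander: loose steel angle bracket, 60 x 26 x 22 mm, lying along its x. Origin: centre of the underside.
- driver: Bystander: loose screwdriver with black handle, lying along its x, some 200 mm long. Origin: on its underside, near its middle.
- bottle: Bystander: loose white bottle, 56 mm across, 140 mm high. Origin: centre of the underside.
- tape: Bystander: loose brown tape roll lying flat, 90 mm across, 24 mm high. Origin: centre of the underside.
- carton: Bystander: loose cardboard box, 70 x 100 x 40 mm. Origin: centre of the underside.

How it is judged:
By the outcome, as a careful person would: the job done as asked, in the order asked, and still so for the second after the job is handed in, with the robot touching nothing.
It also fails if it takes over 72 s, if anything falls off the work surface, if the arm or the gripper's body presses on something with over 40 N, if the wrist force passes 120 N, or if a joint passes its speed limit or range.

## Working session

There is one attempt and no reset: what is moved stays moved. The work goes in short steps, each a Python script; the robot and the scene stay as the last script left them, time stands still between calls to the robot, and variables do not carry over. Pictures are saved under pics/ and viewed, and the job is handed in when it is done.

```bash
mkdir -p pics; ls; python3 - <<'E'
from cell import bot
import cv2,numpy as np
for c in("side","top"):
    f=bot.grab_frame(c); cv2.imwrite(f"pics/{c}0.png",f["color"][:,:,::-1])
    print(c,{k:v for k,v in f.items() if k!="color"})
    for n in("unit_a","rod_a","rack","mat","bay"):
        for d in bot.mark_of(c,n): print(n,np.round(d["position"],1),round(d["p"],2))
print(bot.current_t(),bot.current_orientation(),bot.current_ft_force())
E
```

```text
pics
side {'vfov': 42.207764999153895, 'cx': 274.95427186801624, 'cy': 209.94717512676146, 'k1': -0.06473568136097932, 'xyz': array([ -43.37132437, -658.67917508, 1175.26728254]), 'orientation': array([ 0.33261383, -0.12687327, -0.30989029,  0.88161172])}
unit_a [585.5 -19.5   5.5] 0.84
unit_a [591.4  49.3   3.7] 0.82
unit_a [583.5 -51.2   5.7] 0.8
unit_a [587.2  13.5   5.5] 0.68
rod_a [584.9 -15.   93. ] 0.57
rod_a [578.2 -52.   94.5] 0.56
rod_a [592.2  47.1  95.2] 0.52
rod_a [584.1  19.6  94.2] 0.48
rack [587.1  -2.6  -3.8] 0.79
mat [ 5.718e+02  2.680e+02 -2.000e-01] 0.64
bay [ 5.466e+02 -2.667e+02  2.000e-01] 0.56
top {'vfov': 44.35764810377985, 'cx': 284.12309732632616, 'cy': 205.4029187484427, 'k1': -0.12403415327871267, 'xyz': array([ 474.97135186,   85.45900086, 1292.99023781]), 'orientation': array([ 0.02977045, -0.030157  , -0.69815668,  0.71468981])}
unit_a [586.3 -21.5   7.1] 0.74
unit_a [591.   50.6   6.2] 0.63
unit_a [587.8  17.5   7.9] 0.6
unit_a [584.8 -50.5   6. ] 0.59
rod_a [588.  -21.4  94.7] 0.62
rod_a [586.4  15.8  91.8] 0.55
rod_a [577.9 -55.1 100.3] 0.47
rod_a [590.   47.5  92.7] 0.42
rod_a [ 7.689e+02  1.302e+02 -7.000e-01] 0.17
rack [586.2   0.8   3.8] 0.85
mat [5.736e+02 2.702e+02 2.000e-01] 0.83
mat [591.3  14.5  93.9] 0.15
bay [ 4.198e+02  4.501e+02 -3.000e-01] 0.68
bay [ 544.2 -261.4   -1.7] 0.62
0.6 [ 1.22594312e-01  9.92456868e-01  6.71779467e-06 -1.13448664e-05] [-0.55992461  0.51978108 -0.66299704]
```

View pics/side0.png

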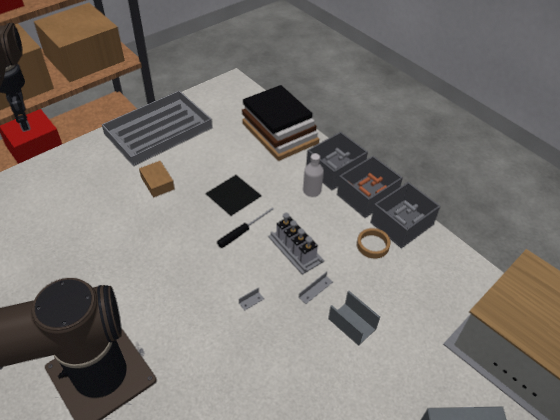

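View pics/top0.png

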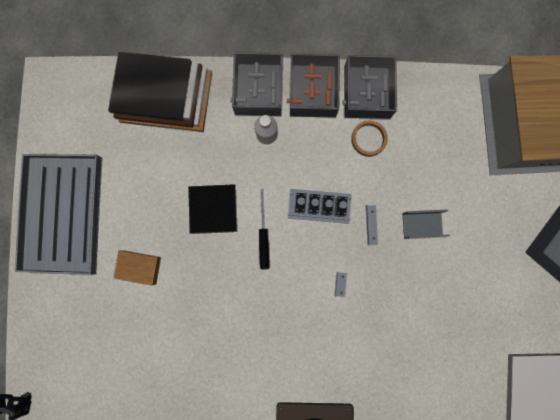

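```bash
cat > h.py <<'E'
from cell import bot
import cv2,numpy as np
from scipy.spatial.transform import Rotation as R
def K(f):
    h,w=f["color"].shape[:2]; fl=h/2/np.tan(np.radians(f["vfov"])/2)
    return np.array([[fl,0,f["cx"]],[0,fl,f["cy"]],[0,0,1]])
def Rc(f): return R.from_quat(f["orientation"]).as_matrix()@np.diag([1,-1,-1])  # cv cam->world
def dist(f): return np.array([f["k1"],0,0,0,0.])
def ray(f,uv):
    n=cv2.undistortPoints(np.array(uv,float).reshape(-1,1,2),K(f),dist(f)).reshape(-1,2)
    return np.c_[n,np.ones(len(n))]@Rc(f).T
def onz(f,uv,z):
    d=ray(f,uv); t=(z-f["xyz"][2])/d[:,2]; return f["xyz"]+d*t[:,None]
def proj(f,X):
    Rw=Rc(f).T; rv=cv2.Rodrigues(Rw)[0]; return cv2.projectPoints(np.array(X,float).reshape(-1,1,3),rv,-Rw@f["xyz"],K(f),dist(f))[0].reshape(-1,2)
def tri(f1,u1,f2,u2):
    d1=ray(f1,u1)[0];d2=ray(f2,u2)[0];d1/=np.linalg.norm(d1);d2/=np.linalg.norm(d2)
    s=np.linalg.lstsq(np.c_[d1,-d2],f2["xyz"]-f1["xyz"],rcond=None)[0]
    a=f1["xyz"]+s[0]*d1;b=f2["xyz"]+s[1]*d2; return (a+b)/2,np.linalg.norm(a-b)
def qdown(jaw):  # tool down, tool y axis along world angle jaw
    y=np.array([np.cos(jaw),np.sin(jaw),0]);z=np.array([0,0,-1.]);x=np.cross(y,z)
    return R.from_matrix(np.c_[x,y,z]).as_quat()
def crop(f,c,w,h,s,name,pts=None):
    im=f["color"][:,:,::-1]; x0,y0=int(c[0]-w/2),int(c[1]-h/2)
    o=cv2.resize(im[y0:y0+h,x0:x0+w],None,fx=s,fy=s,interpolation=cv2.INTER_CUBIC)
    if pts is not None:
        for p in pts: cv2.circle(o,tuple(int(v) for v in ((p-[x0,y0])+.5)*s),2,(0,0,255),-1)
    cv2.imwrite(name,o)
E
python3 - <<'E'
from h import *
for c in("side","top"):
    f=bot.grab_frame(c)
    for n in("rack","mat","bay"):
        for i,d in enumerate(bot.cut_out(c,n)[:2]):
            m=d["mask"].astype(np.uint8); ys,xs=np.nonzero(m)
            r=cv2.minAreaRect(np.c_[xs,ys].astype(np.float32)); b=cv2.boxPoints(r)
            print(c,n,round(d["p"],2),m.sum(),np.round(b,1).tolist())
            print('   z0',np.round(onz(f,b,{"rack":6,"mat":3,"bay":0}[n])[:,:2],1).tolist())
f=bot.grab_frame("top")
crop(f,(320,205),80,50,10,"pics/t_rack.png"); crop(f,(426,224),80,60,10,"pics/t_bay.png")
f=bot.grab_frame("side")
crop(f,(297,245),80,60,10,"pics/s_rack.png");crop(f,(354,318),80,60,10,"pics/s_bay.png")
E
```

```text
side rack 0.92 518 [[260.70001220703125, 253.6999969482422], [271.0, 231.60000610351562], [325.0, 256.79998779296875], [314.70001220703125, 278.79998779296875]]
   z0 [[500.6, 38.3], [570.4, 80.8], [629.2, -76.8], [559.8, -112.7]]
side mat 0.59 1164 [[205.3000030517578, 192.5], [241.10000610351562, 168.10000610351562], [259.3999938964844, 195.0], [223.60000610351562, 219.39999389648438]]
   z0 [[513.0, 320.3], [658.5, 338.1], [632.7, 213.1], [494.5, 201.0]]
side bay 0.95 1585 [[322.3999938964844, 315.70001220703125], [347.0, 287.6000061035156], [383.8999938964844, 319.8999938964844], [359.29998779296875, 348.0]]
   z0 [[504.3, -204.1], [610.1, -182.3], [615.3, -308.3], [513.5, -324.4]]
top rack 0.72 1073 [[286.8999938964844, 219.3000030517578], [289.0, 187.89999389648438], [351.1000061035156, 192.10000610351562], [349.0, 223.39999389648438]]
   z0 [[549.7, 78.2], [628.7, 74.8], [622.0, -81.9], [542.9, -77.6]]
top rack 0.6 224 [[307.6000061035156, 213.60000610351562], [309.1000061035156, 193.5], [320.20001220703125, 194.3000030517578], [318.70001220703125, 214.39999389648438]]
   z0 [
[... 248 characters left out ...]
2.8], [636.5, 210.6], [516.3, 201.6], [508.0, 322.8]]
top mat 0.31 551 [[255.0, 115.0], [277.0, 115.0], [277.0, 143.0], [255.0, 143.0]]
   z0 [[815.2, 166.1], [816.5, 109.7], [743.5, 107.9], [742.2, 163.8]]
top bay 0.9 1131 [[402.3999938964844, 210.1999969482422], [446.0, 208.8000030517578], [446.8999938964844, 237.1999969482422], [403.29998779296875, 238.60000610351562]]
   z0 [[579.7, -213.9], [585.7, -326.9], [513.4, -329.2], [507.9, -216.6]]
top bay 0.61 738 [[287.70001220703125, 218.10000610351562], [290.20001220703125, 188.3000030517578], [350.6000061035156, 193.3000030517578], [348.20001220703125, 223.1999969482422]]
   z0 [[552.9, 76.2], [628.6, 71.6], [619.5, -81.5], [543.7, -76.2]]
```

View pics/t_rack.png

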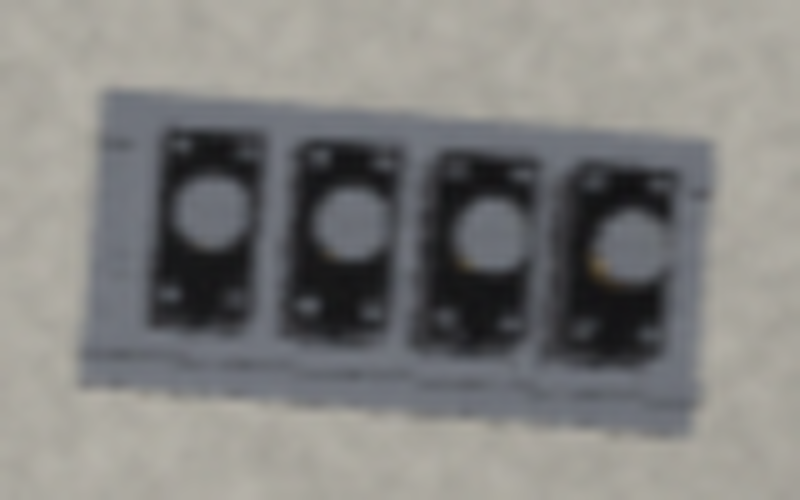

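View pics/t_bay.png

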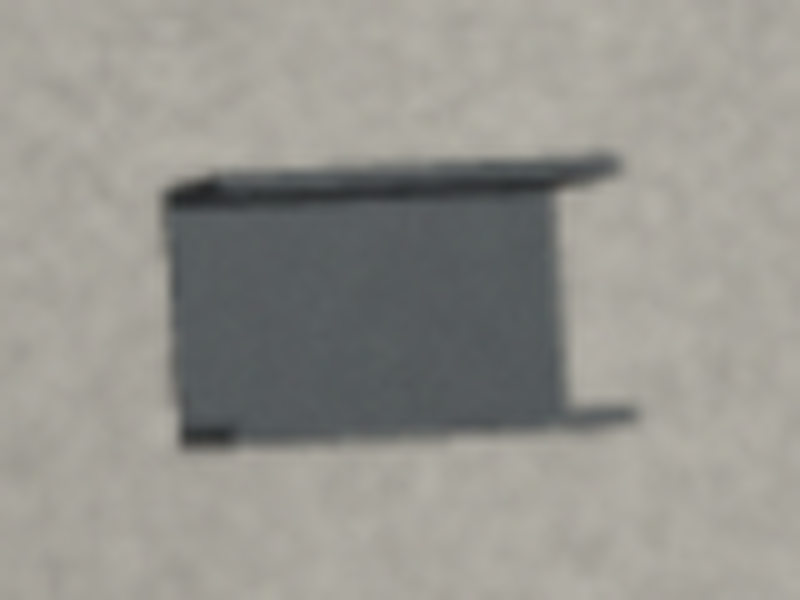

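View pics/s_rack.png

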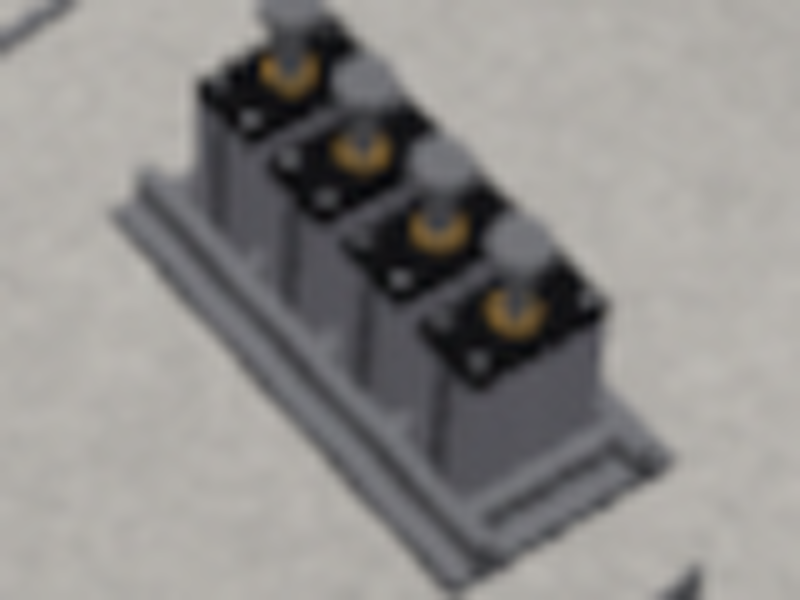

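View pics/s_bay.png

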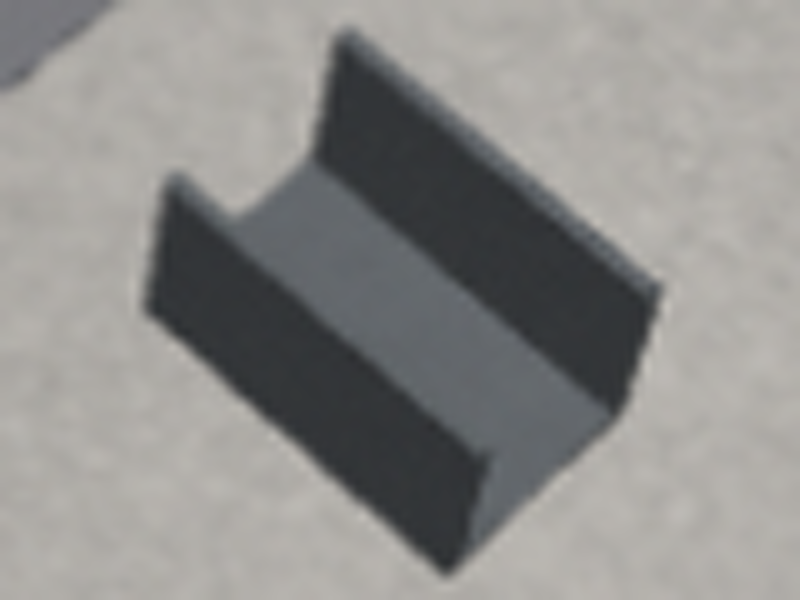

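```bash
cat > fit.py <<'E'
from h import *
from scipy.optimize import least_squares
T=bot.grab_frame("top");S=bot.grab_frame("side")
def px(l,x0,y0): return np.array(l,float)/10-.5+[x0,y0]
tr=lambda l:px(l,280,180); sr=lambda l:px(l,257,215); tb=lambda l:px(l,386,194); sb=lambda l:px(l,314,288)
ht=tr([(212,213),(352,223),(491,234),(631,245)]); hs=sr([(292,8),(365,82),(440,158),(518,240)])
for a,b in zip(ht,hs):
    p,e=tri(T,a,S,b); print("head",np.round(p,1),round(e,1), "top@96",np.round(onz(T,[a],96)[0,:2],1),"side@96",np.round(onz(S,[b],96)[0,:2],1))
def fit(obs,x0):
    def W(q,M): M=np.array(M,float);c,s=np.cos(q[2]),np.sin(q[2]); return np.c_[q[0]+c*M[:,0]-s*M[:,1],q[1]+s*M[:,0]+c*M[:,1],M[:,2]]
    def res(q): return np.concatenate([(proj(f,W(q,m))-u).ravel() for f,u,m in obs])
    r=least_squares(res,x0,loss="soft_l1"); print(np.round(r.x,4)); print(np.round(r.fun.reshape(-1,2),1).tolist()); return r.x
ot=(T,tb([(182,445),(620,160),(637,413),(555,190)]),[(-33,50,0),(30.5,-50,59),(-30.5,-50,59),(28,-50,4)])
os=(S,sb([(345,30),(655,290),(172,178),(488,458),(147,312),(447,575),(316,160)]),[(30.5,50,59),(30.5,-50,59),(-30.5,50,59),(-30.5,-50,59),(-33,50,0),(-33,-50,0),(28,50,4)])
print("bay");fit([ot],[545,-264,0]);fit([os],[545,-264,0]);fit([ot,os],[545,-264,0])
rt=(T,tr([(100,90),(715,140),(690,437),(80,385)]),[(37.5,77.5,6),(37.5,-77.5,6),(-37.5,-77.5,3),(-37.5,77.5,3)])
rs=(S,sr([(112,215),(455,595),(672,460)]),[(-37.5,77.5,3),(-37.5,-77.5,3),(37.5,-77.5,3)])
print("rack");fit([rt],[586,0,0]);fit([rs],[586,0,0]);fit([rt,rs],[586,0,0])
E
python3 fit.py
```

```text
head [589.8  46.7  91.8] 2.5 top@96 [588.4  47.6] side@96 [588.4  43.3]
head [587.8  14.1  93.2] 1.8 top@96 [586.8  14.8] side@96 [586.9  11.9]
head [585.8 -18.3  94.4] 1.5 top@96 [585.  -17.7] side@96 [585.5 -19.7]
head [583.8 -51.1  94.2] 1.2 top@96 [583.2 -50.5] side@96 [583.3 -52.4]
bay
[ 5.451248e+02 -2.645425e+02  6.490000e-02]
[[-0.4, 0.2], [0.2, 0.2], [0.1, -0.1], [-0.0, -0.2]]
[ 5.458809e+02 -2.660828e+02  6.700000e-02]
[[-0.0, 0.2], [0.4, 0.5], [0.2, -0.1], [0.1, -0.6], [-0.3, -0.2], [0.1, 0.5], [-0.4, -0.2]]
[ 5.456240e+02 -2.655815e+02  6.540000e-02]
[[0.1, -0.0], [0.6, -0.1], [0.6, -0.3], [0.4, -0.4], [-0.2, 0.1], [0.2, 0.4], [-0.1, -0.2], [-0.2, -0.7], [-0.5, -0.3], [-0.2, 0.4], [-0.6, -0.3]]
rack
[ 5.855778e+02 -1.983700e+00 -5.910000e-02]
[[0.1, -0.1], [-0.0, -0.0], [0.2, -0.0], [-0.3, 0.1]]
[ 5.874349e+02 -3.383000e+00 -5.850000e-02]
[[-0.1, 0.1], [-0.2, -0.1], [0.3, 0.1]]
[ 5.862286e+02 -2.523700e+00 -5.650000e-02]
[[0.3, -0.3], [0.2, -0.4], [0.5, -0.3], [-0.1, -0.0], [-0.7, 0.1], [-0.7, -0.1], [-0.2, 0.0]]
```

```bash
cat > cfg.py <<'E'
from h import *
RACK=np.array([586.2,-2.2]); RY=-0.058; BAY=np.array([545.6,-265.4]); BY=0.066; MAT=np.array([572.5,268.])
def unit(y): return RACK+y*np.array([-np.sin(RY),np.cos(RY)])
def best(p,jaws):
    j0=bot.current_joints(); c=[]
    for a in jaws:
        q=bot.solve_ik(list(p),list(qdown(a)))
        if q is not None: c.append((np.abs(np.array(q)-j0).max(),abs(q[5]),a))
    print([tuple(np.round(x,2)) for x in c]); return min(c)[2]
E
cat > push.py <<'E'
import sys
from cfg import *
def push(y):
    p=unit(y); t0=bot.current_t()
    bot.move_l([*p,103],vel=150)
    f0=np.array(bot.current_ft_force())
    hit=bot.move_l([*p,62],vel=25,force_limit=12)
    z=bot.current_position(); f=np.array(bot.current_ft_force())-f0
    print(y,hit,"stop",np.round(z,1),"dF",np.round(f,1),flush=True)
    bot.move_l([z[0],z[1],z[2]+8],vel=40)
    bot.move_l([*p,118],vel=150); print("t",round(bot.current_t()-t0,1),bot.current_t())
E
python3 - <<'E'
from push import *
p=unit(49.5); a=best([*p,130],[RY,RY+np.pi]); 
bot.grab(20)
bot.reach([*p,130],list(qdown(a))); print(a,bot.current_position(),bot.current_joints(),bot.current_t())
push(49.5)
f=bot.grab_frame("side");crop(f,(297,240),80,60,10,"pics/s1.png")
E
```

```text
[(np.float64(1.27), np.float64(0.03), np.float64(-0.06))]
-0.058 [589.10652882  48.03228068 130.14886426] [-9.02585031e-02  2.06656159e-01  1.86795311e+00  1.67074310e-04
  1.06674325e+00 -3.36294725e-02] 4.6083
49.5 True stop [589.8  47.1  73.1] dF [-0.1  0.3  3.7]
t 2.2 6.8333
```

View pics/s1.png

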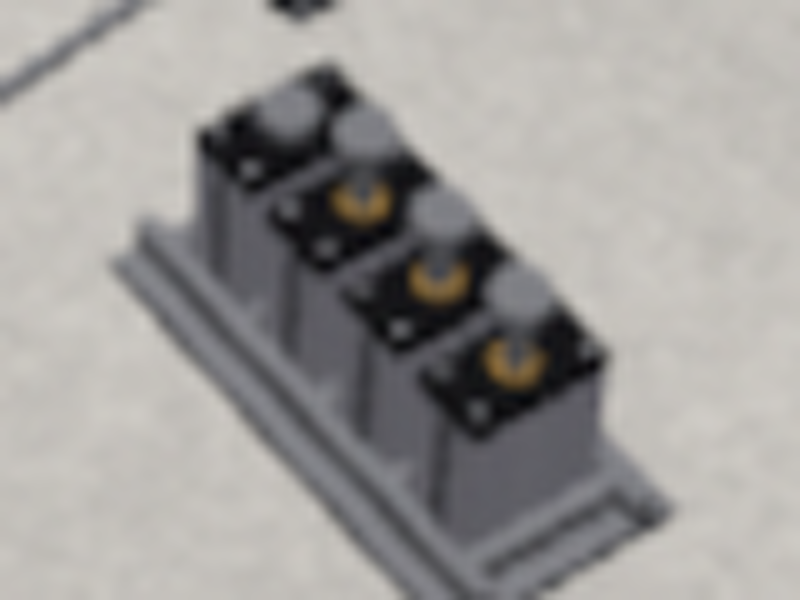

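The first rod, at crop (290,110), is home: its head sits on the end plate and the stop height was 73.1 mm. I'll push the other three.

```bash
python3 - <<'E'
from push import *
for y in(16.5,-16.5,-49.5): push(y)
bot.move_l([*unit(-49.5),150])
f=bot.grab_frame("side");crop(f,(297,240),80,60,10,"pics/s2.png")
E
```

```text
16.5 True stop [587.8  14.3  73.1] dF [-0.6 -0.4  2.7]
t 2.3 9.1667
-16.5 True stop [585.6 -18.6  90. ] dF [-1.1  0.3  5.5]
t 1.8 10.9917
-49.5 True stop [584.  -51.6  73.1] dF [-0.1  0.2  2.9]
t 2.3 13.275
```

View pics/s2.png

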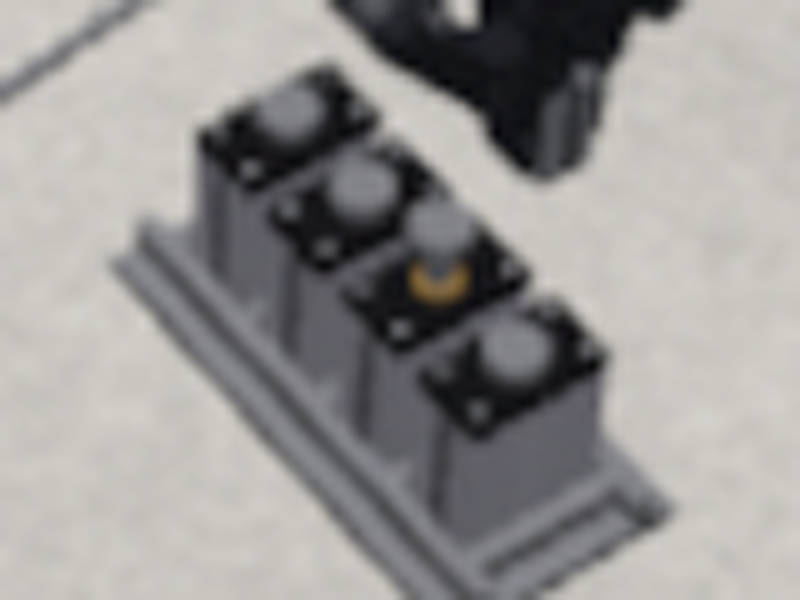

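The cylinder at rack y = -16.5 sticks, with its head at 84 mm. Its head is at crop (440,225) and still up; the other three are home. Next I grip it by its end faces.

```bash
python3 - <<'E'
from cfg import *
p=unit(-16.5)
bot.gripper_open()
bot.move_l([*p,150]); print(bot.current_position())
f0=np.array(bot.current_ft_force())
print(bot.move_l([*p,50],vel=120), bot.move_l([*p,23],vel=40,force_limit=12),np.round(bot.current_position(),1))
bot.grab(50); print("gap",bot.current_finger_gap()*85,np.round(np.array(bot.current_ft_force())-f0,1))
bot.move_l([*p,40],vel=40); print("gap",bot.current_finger_gap()*85,np.round(np.array(bot.current_ft_force())-f0,1))
f=bot.grab_frame("side");crop(f,(297,240),80,60,10,"pics/s3.png")
print(bot.current_t())
E
```

```text
[585.23296369 -18.35270562 150.00180027]
False False [585.4 -18.7  23. ]
gap 43.1519786651769 [-0.3  0.3  1.8]
gap 43.10493652486346 [ 0.3  0.4 -2.4]
17.7333
```

View pics/s3.png

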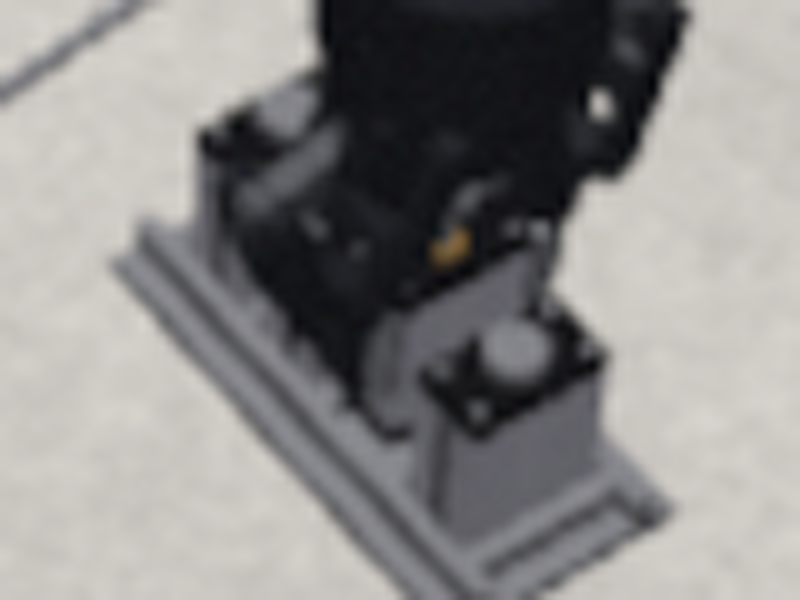

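```bash
python3 - <<'E'
from cfg import *
p=unit(-16.5)
bot.move_l([*p,140],vel=120)
bot.move_l([*MAT,140],vel=180)
bot.move_l([*MAT,32],vel=100); bot.hold(0.1)
h=bot.move_l([*MAT,16],vel=20,force_limit=4)
print(h,np.round(bot.current_position(),1),bot.current_ft_force(),bot.current_finger_gap()*85)
bot.gripper_open(); 
bot.move_l([*MAT,40],vel=40); bot.move_l([*MAT,160],vel=150)
for c in("side","top"):
    f=bot.grab_frame(c); u=proj(f,[[*MAT,30]])[0]; crop(f,u,80,60,10,f"pics/m_{c}.png")
    print([(np.round(d["position"],1),round(d["p"],2)) for d in bot.mark_of(c,"unit_a")])
print(bot.current_t())
E
```

```text
True [572.6 268.   20.4] [0.43519322 0.63525942 4.16770825] 42.86720034155528
[(array([588.8,  14. ,   7.5]), 0.75), (array([587. , -48.9,   6.5]), 0.65), (array([588.6,  48.9,   4.1]), 0.64), (array([576.5, 265.3,   3.5]), 0.56)]
[(array([583.4, -50.5,  11.2]), 0.76), (array([589.4,  50.2,   7.9]), 0.59), (array([588. ,  15.9,   6.2]), 0.45)]
24.7083
```

View pics/m_side.png

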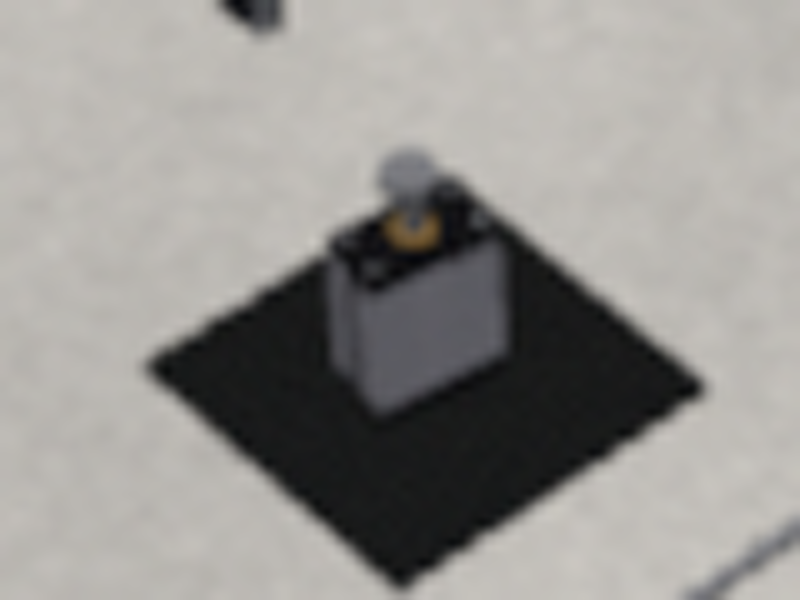

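View pics/m_top.png

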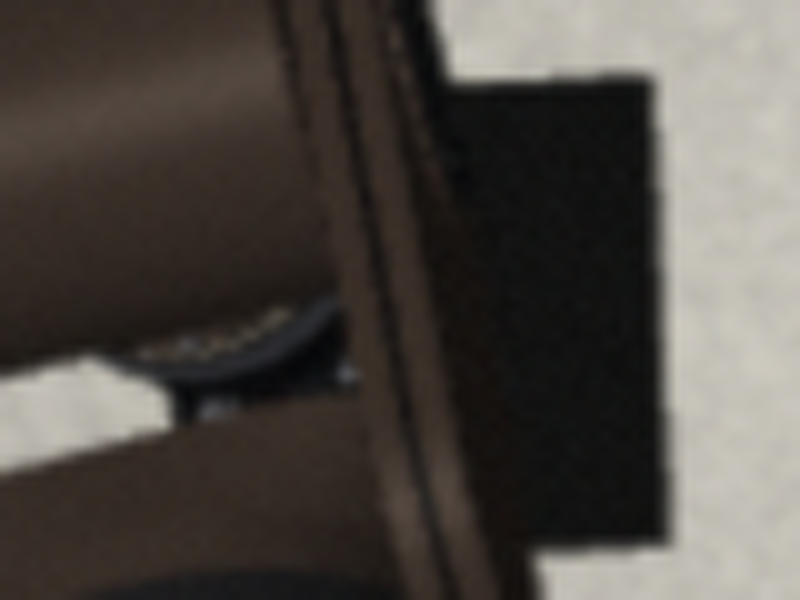

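The cylinder stands upright near the mat's centre, with its base around side crop (420,380). Now I regrip it across the broad faces.

```bash
python3 - <<'E'
from cfg import *
P=[*MAT,160]
for s in(1,-1):
    q=bot.solve_ik(P,list(qdown(RY+s*np.pi/2))); q2=bot.solve_ik([*BAY,160],list(qdown(BY+s*np.pi/2))); print(s,q,q2)
a=best(P,[RY+np.pi/2,RY-np.pi/2]); s=1 if a>RY else -1
open("s.txt","w").write(str(s))
bot.reach(P,list(qdown(a)))
f0=np.array(bot.current_ft_force())
bot.move_l([*MAT,50],vel=130); print(bot.move_l([*MAT,20.5],vel=40,force_limit=12),np.round(bot.current_position(),1))
bot.grab(50); print("gap",bot.current_finger_gap()*85)
bot.move_l([*MAT,45],vel=60); print("gap",bot.current_finger_gap()*85,np.round(np.array(bot.current_ft_force())-f0,1))
f=bot.grab_frame("side");u=proj(f,[[*MAT,40]])[0]; crop(f,u,80,60,10,"pics/m2.png"); print(bot.current_t())
E
```

```text
1 [ 2.77515393e-01  2.58372166e-01  1.74616424e+00 -4.44089210e-16
  1.13705624e+00 -1.23528093e+00] [-6.19817070e-01  2.05124448e-01  1.81004560e+00 -4.44089210e-16
  1.12642261e+00 -2.25661340e+00]
-1 [ 2.77515393e-01  2.58372166e-01  1.74616424e+00 -4.44089210e-16
  1.13705624e+00  1.90631172e+00] [-6.19817070e-01  2.05124448e-01  1.81004560e+00 -4.44089210e-16
  1.12642261e+00  8.84979257e-01]
[(np.float64(1.57), np.float64(1.24), np.float64(1.51)), (np.float64(1.57), np.float64(1.91), np.float64(-1.63))]
False [572.7 268.   20.7]
gap 23.39552621788771
gap 23.667245520632875 [-1.1  0.8 -1.9]
29.1833
```

View pics/m2.png

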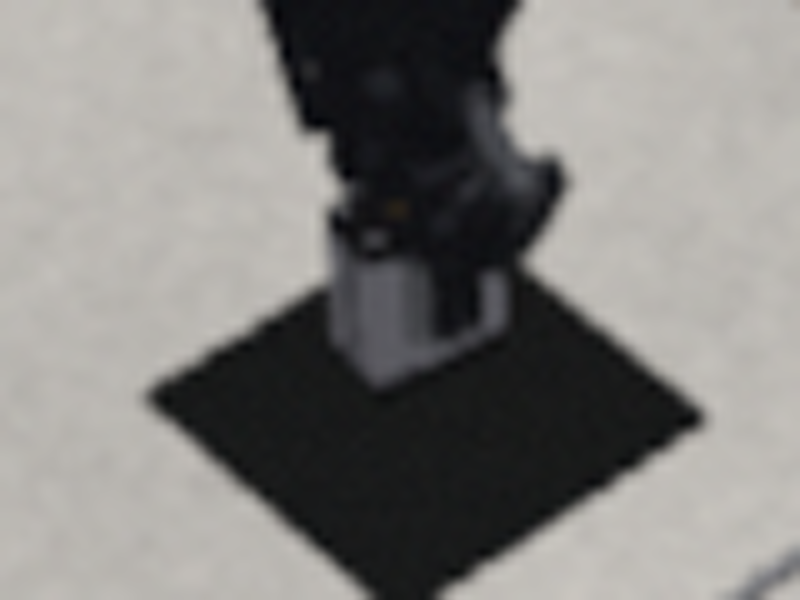

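```bash
python3 - <<'E'
from cfg import *
s=int(open("s.txt").read()); a=BY+s*np.pi/2
bot.move_l([*MAT,170],vel=150)
bot.reach([*BAY,170],list(qdown(a))); print(np.round(bot.current_position(),1),np.round(bot.current_joints(),2),bot.current_t())
bot.move_l([*BAY,95],vel=120); bot.hold(0.1)
print(bot.current_finger_gap()*85,bot.current_ft_force())
for c in("side","top"):
    f=bot.grab_frame(c); u=proj(f,[[*BAY,60]])[0]; crop(f,u,80,60,10,f"pics/b_{c}.png")
E
```

```text
[ 546.  -264.5  169.9] [-0.62  0.19  1.8   0.    1.14 -2.26] 32.1
23.763415004618697 [-0.05174461  0.21872891 -3.31406683]
```

View pics/b_side.png

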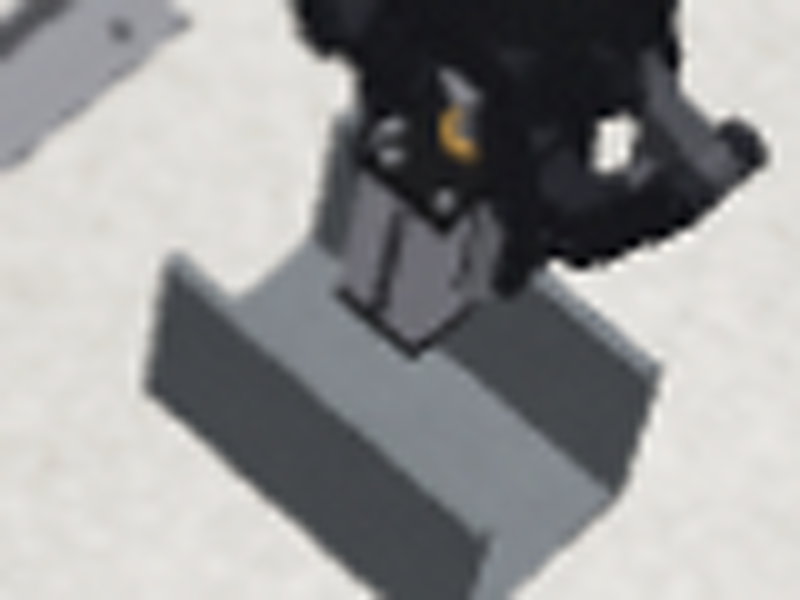

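View pics/b_top.png

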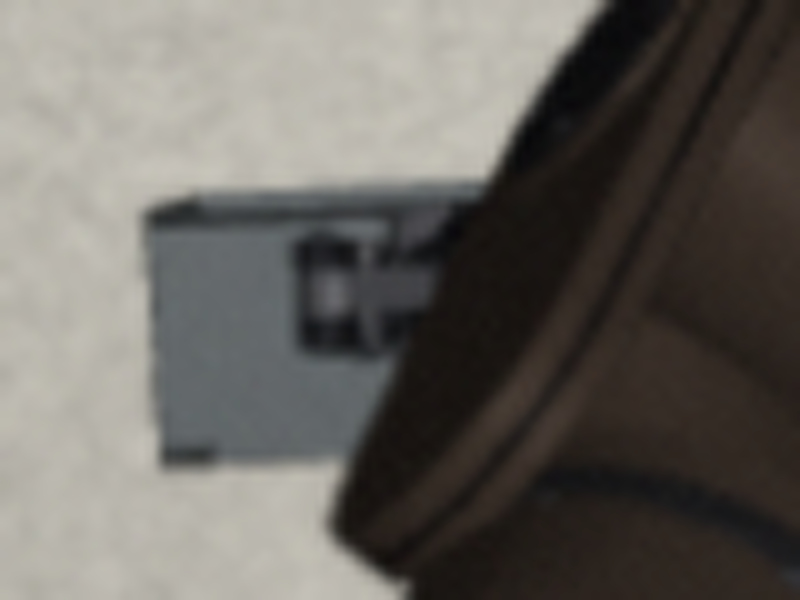

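```bash
python3 - <<'E'
from cfg import *
f=bot.grab_frame("side");u=proj(f,[[*BAY,60]])[0];p=bot.current_position();print(np.round(p,1))
x0,y0=int(u[0]-40),int(u[1]-30)
c,s=np.cos(BY),np.sin(BY)
for m in [(-22,-12,-17),(-22,12,-17),(22,-12,-17),(-22,-12,43),(-22,12,43)]:
    w=[p[0]+c*m[0]-s*m[1],p[1]+s*m[0]+c*m[1],p[2]+m[2]]
    print(m,np.round((proj(f,[w])[0]-[x0,y0]+.5)*10))
E
```

```text
[ 546.2 -265.8   96.1]
(-22, -12, -17) [402. 357.]
(-22, 12, -17) [325. 291.]
(22, -12, -17) [526. 247.]
(-22, -12, 43) [436. 218.]
(-22, 12, 43) [356. 151.]
```

```bash
python3 - <<'E'
from cfg import *
B=BAY+[0,1.]
bot.move_l([*B,70],vel=80); bot.move_l([*B,32],vel=60,force_limit=10); bot.hold(0.1)
h=bot.move_l([*B,16],vel=20,force_limit=4)
print(h,np.round(bot.current_position(),1),bot.current_ft_force())
bot.gripper_open(); 
bot.move_l([*B,45],vel=50); bot.move_l([*B,170],vel=150)
bot.move_l([500,-50,230],vel=200)
for c in("side","top"):
    f=bot.grab_frame(c); cv2.imwrite(f"pics/{c}_end.png",f["color"][:,:,::-1]); u=proj(f,[[*BAY,60]])[0]; print(u);crop(f,u,80,60,10,f"pics/e_{c}.png")
    for n in("unit_a","rod_a"): print([(np.round(d["position"],1),round(d["p"],2)) for d in bot.mark_of(c,n)])
print(bot.current_t())
E
```

```text
True [ 545.8 -264.5   21.8] [0.76502265 0.08320889 3.93434014]
[354.75748738 310.71560083]
[(array([584.4, -51.2,   7.2]), 0.86), (array([590. ,  47.7,   2. ]), 0.63), (array([586.6,  14.3,   9.5]), 0.61), (array([ 546.8, -266.7,    3.2]), 0.58)]
[(array([589.2,  13.5,   9.2]), 0.69), (array([591.5,  47.1,  74.4]), 0.59), (array([585.5,  20. ,  70.8]), 0.58), (array([580.3, -51.9,  72.6]), 0.47), (array([ 547.3, -264.4,   87.2]), 0.42)]
[428.91611512 222.84971571]
[(array([ 544.7, -269.2,    2.5]), 0.79), (array([591. ,  47.4,   7.2]), 0.56), (array([589. ,  15.9,   6.7]), 0.52), (array([585.4, -50.6,   8.1]), 0.43)]
[(array([ 548.2, -267.7,   87.5]), 0.63), (array([589.9,  46.8,  71.4]), 0.54), (array([580.3, -54.8,  74.5]), 0.53), (array([589.1,  14.8,  71.4]), 0.37)]
38.875
```

View pics/e_side.png

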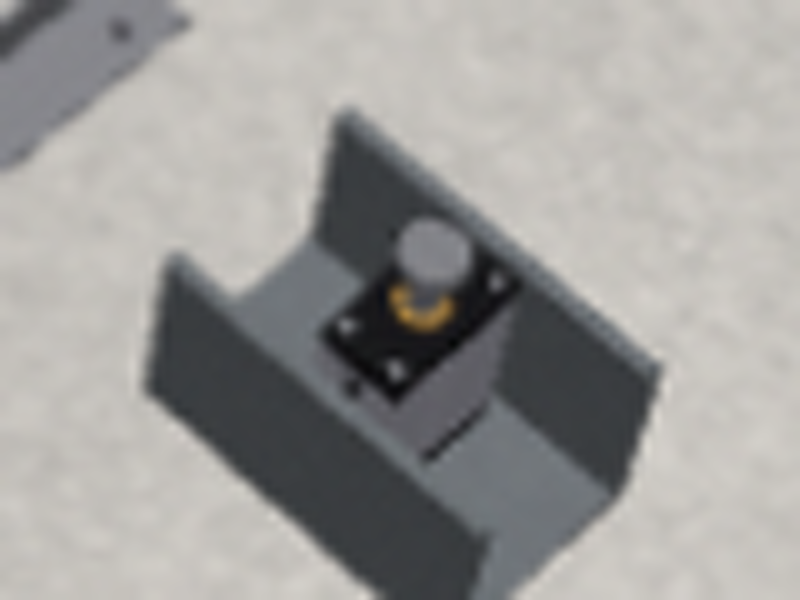

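View pics/e_top.png

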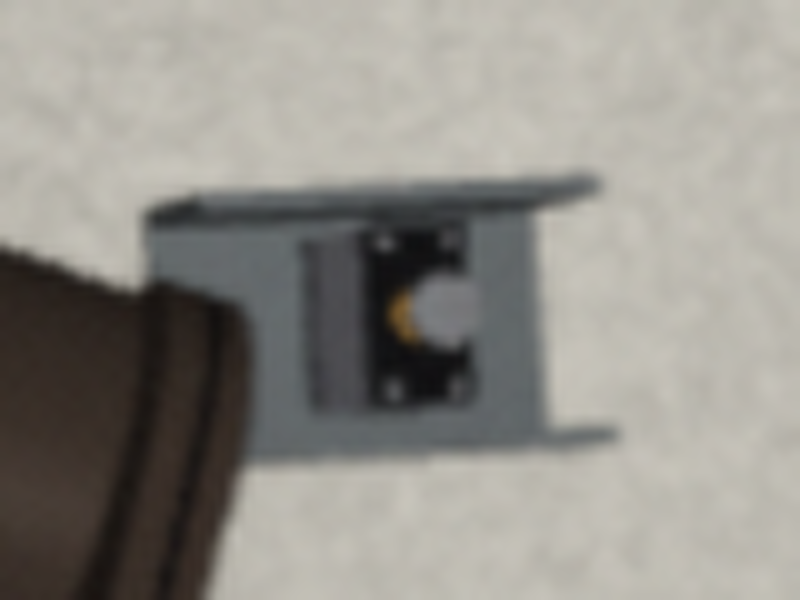

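View pics/side_end.png

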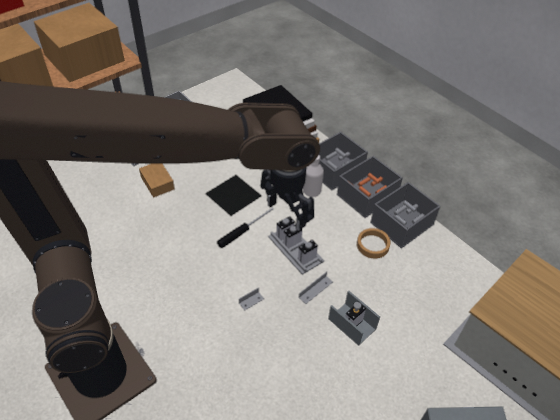

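The cylinder stands upright in the bay, near the middle and aligned wall to wall. Its head is at side crop (435,250). The brackets (250,299; 316,288), driver, tape, carton and bottle are where they were at the start, and the arm is clear. I'm handing in.

```bash
python3 -c "
from cell import bot
bot.hand_in(); print(bot.current_t())"
```

```text
the job is handed in; nothing more can be done
the job is handed in; nothing more can be done
```

The job is done and handed in at about 39 s of the 72 s allowed.

- **Rods:** I pushed all four with a 12 N force stop. Three stopped at 67 mm, which is fully home. The one at rack y = -16.5 mm stopped at 84 mm, so that is the sticking cylinder.
- **Move:** I took it out by its end faces and stood it on the mat, then let go. I regripped it by its broad faces and stood it in the reject bay.
- **Last checks:** Both cameras show it upright, its long side wall to wall. The middle of its base is about 2–3 mm from the bay's centre along the open direction. The three others are still in the rack with their rods down, and the bystanders look unmoved by eye; I did not measure them.
- **Disagreements:** The two cameras differed by 1–2 mm, within their calibration. One low-confidence rod detection was clearly false.

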